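Push a batten and its spacer blocks home to the length stop and clamp it

TASK

Set the batten up for sawing: push on its free end so that it and the three spacer blocks ahead of it slide along the rail together, as one row, until the first block is fully home against the length stop and no gaps are left. Then push the handle of the cam clamp round until the clamp is fully shut, with the handle alongside the rail and the row still home. Only push with the fingers: lift nothing, do not push on the spacer blocks themselves, and leave the other things on the bench where they are.

Things in the scene. Friction and masses are not known exactly. Their poses are not given: they have to be found in the camera images.
- rail: (all sizes in mm) aluminium cutting rail, 430 long, on a fixed plywood board 180 x 470 x 27 thick. Origin: table height, under the rail's centre line. +y runs along the rail to the length stop (robot's left), +x across it away from the robot. Channel x -23.5 to 23.5 and y -220 to 210, floor at z = 31; fence at +x, top z = 61; lip on the robot's side, top z = 41; stop's face at y = 180
- rail_end (a point): the rail's open right-hand end: centre line, floor height. The board reaches 15 farther, and across the rail from x = -105 to 75 (top z = 27); four dog pins at its edges stand 34 high
- stop_face (a point): foot of the length stop's face, a steel block 47 wide and 46 high across the rail's left end: the point on the rail's centre line at floor height
- batten: pine batten 45 x 45, 130 long (along its y axis), lying in the rail as the last, right-hand piece of the row. Origin: centre of its underside. Its free end is the face 65 from the origin towards -y of the rail, farthest from the stop. Loose, 110 to 210 g; the whole row slides with 1 to 3 N
- spacer_a: wooden spacer block 45 x 45, 45 long along the rail, the first of the row, nearest the stop. Origin: centre of its underside. Loose
- spacer_b: like spacer_a, 35 long, next in the row
- spacer_c: like spacer_a, 25 long, between spacer_b and the batten. At the start the row (spacer_a, spacer_b, spacer_c, batten) lies touching, its head 50 to 110 short of the stop
- clamp (a joint): angle of the cam clamp's hardwood lever (rad). 0: open, the handle points away from the rail to the robot (rail -x). It grows anticlockwise from above; 1.57: shut, the handle lies parallel to the rail, pointing away from the stop (rail -y), the cam gripping the batten. It starts at 0 to 0.3, stops hard at 1.6, stays where it is left, and takes about 1.5 N at the handle
- clamp_pivot (a point): the lever's upright pivot, at mid-thickness of the lever (52 above the table; the lever is 16 thick, z = 44 to 60), 47 from the rail's centre line on the robot's side and 185 short of the stop's face
- clamp_handle (a point): point on the middle line of the clamp's handle, 85 from the pivot and at mid-thickness; the handle is 18 wide and ends 109 from the pivot
- offcut: loose pine offcut block 45 x 60 x 30 high, lying on the board in front of the rail; origin: centre of its underside. Leave alone
- copper_1: copper pipe stub, 22 diameter, 55 high, standing on the board near the rail's open end; origin: centre of its underside. Leave alone
- copper_2: copper pipe stub, 22 diameter, 55 high, standing on the table in front of the board; origin: centre of its underside. Leave alone
- grey_1: grey plastic pipe stub, 32 diameter, 60 high, standing on the table in front of the board; origin: centre of its underside. Leave alone
- grey_2: grey plastic pipe stub like grey_1, beside it. Leave alone
- tape: pocket tape measure 68 x 70 x 38 high, lying on the table behind the board; origin: centre of its underside. Leave alone
- screwdriver: screwdriver lying on the table to the left, about 200 long; origin on its underside. Leave alone
Things that resemble listed ones, but are neither listed nor needed, are in the scene too. What is shaped like the spacer_c but blue is not meant.

How it is judged:
On the way, in this order (a step that is already met when the one before it is completed fails the run):
1. the whole row is home against the stop, the clamp still open (y of batten in the frame of rail above 0.007 m and y of spacer_a in the frame of rail above 0.1545 m and y of spacer_b in the frame of rail above 0.1145 m and y of spacer_c in the frame of rail above 0.0845 m and z of each of batten, spacer_a, spacer_b, spacer_c in the frame of rail below 0.035 m and x of batten in the frame of rail between -0.004 and 0.004 m and x of spacer_a in the frame of rail between -0.004 and 0.004 m and x of spacer_b in the frame of rail between -0.004 and 0.004 m and x of spacer_c in the frame of rail between -0.004 and 0.004 m and angle between the y axis of each of batten, spacer_a, spacer_b, spacer_c and the y axis of rail, either way round below 0.12 rad and angle between each of batten, spacer_a, spacer_b, spacer_c's own z axis and vertical below 0.12 rad and value of joint clamp below 0.8 rad), for 0.2 s.
2. the clamp is shut, the row still home (y of batten in the frame of rail above 0.007 m and y of spacer_a in the frame of rail above 0.1545 m and y of spacer_b in the frame of rail above 0.1145 m and y of spacer_c in the frame of rail above 0.0845 m and value of joint clamp above 1.35 rad), for 0.2 s.
At the end, for the whole second after the job is handed in: All three spacer blocks and the batten lie flat and straight in the rail, each within 3 mm of its place in the closed row against the stop; the clamp lever is past 1.35 rad; the batten is at rest (all of step 2 and z of each of batten, spacer_a, spacer_b, spacer_c in the frame of rail below 0.035 m and x of batten in the frame of rail between -0.004 and 0.004 m and x of spacer_a in the frame of rail between -0.004 and 0.004 m and x of spacer_b in the frame of rail between -0.004 and 0.004 m and x of spacer_c in the frame of rail between -0.004 and 0.004 m and angle between the y axis of each of batten, spacer_a, spacer_b, spacer_c and the y axis of rail, either way round below 0.12 rad and angle between each of batten, spacer_a, spacer_b, spacer_c's own z axis and vertical below 0.12 rad and linear speed of batten below 0.01 m/s); the robot touches nothing.
It fails at once if the fingers push on a spacer block (contact force between the fingers and spacer_a above 2 N or contact force between the fingers and spacer_b above 2 N or contact force between the fingers and spacer_c above 2 N).
It fails at once if the batten or a spacer block is lifted by more than 10 mm (z of any of batten, spacer_a, spacer_b, spacer_c in the frame of rail above 0.041 m).
It fails at once if the row is pulled apart: a gap of more than 15 mm in it (distance between batten and spacer_c above 0.0925 m or distance between spacer_c and spacer_b above 0.045 m or distance between spacer_b and spacer_a above 0.055 m).
It fails at once if another thing on the bench is moved by more than 20 mm (distance of any of offcut, copper_1, copper_2, grey_1, grey_2, tape, screwdriver from where it was at the start of the episode above 0.02 m).
It also fails if it takes over 42 s, if anything falls off the work surface, if the arm or the gripper's body presses on something with over 40 N, if the wrist force passes 120 N, or if a joint passes its speed limit or range.

ROBOT

A 6-joint arm with a two-finger parallel gripper is mounted at the origin on the work surface. World frame = base frame: x ahead of the robot, y to its left, z up, the work surface at z = 0. Lengths are in m, angles in rad, forces in N, time in s.
With the tool pointing down it reaches from about 0.275 to 0.825 m from the base axis. Payload 4.9 kg.
Tool frame: the origin (TCP) lies midway between the tips of the shut fingers; the grasp point (between the pads) lies 19 mm behind it (bot.grip_depth is the distance from the TCP to the grasp point, in m); y points along the fingers, x is the direction in which the jaws open and shut, and the axes are right-handed (so a half turn about y gives the same grasp; the last joint's range is limited). The gripper opens to 85 mm and grips with 20 to 120 N. Pads are 22 mm wide; open, the fingers measure 114 mm over their backs; the gripper's body (76 mm by 85 mm) begins 54 mm behind the grasp point. The pads swing forward as they close: fully open they stand 13 mm farther back than shut.
Start: joints at [-1.403, 0.326, -0.193, 1.052, 0, 1.437], TCP at [0.163, -0.525, 0.231] pointing down, gripper open.
Joint ranges: [-2.65, 2.65], [-0.97, 1.79], [-1.3, 1.35], [-1.93, 2.1], [-1.47, 1.37], [-3.14, 3.14]. Speed limits (rad/s): [2.57, 2.57, 3.14, 3.14, 3.14, 3.14].

INTERFACE

Orientations are given as a unit quaternion [w, x, y, z].
In Python, from cell import bot gives the robot as it stands. Calls block until the motion is done:
- bot.move_pose(position, orientation): joint-space move of the TCP to a pose.
- bot.move_linear(position, speed=0.15, rotation=None, until_force=None): straight line of the TCP; rotation=None keeps the orientation; speed is the mean speed in m/s. With until_force (N) it stops when the force on the tool has changed by that much, and returns True; else False.
- bot.goto_joints(angles): joint-space move.
- bot.set_gripper(opening, grasp_force=None): opening from 0.0 (shut) to 1.0 (fully open); grasp_force is the grip in N (None keeps the last); returns when the fingers have stopped.
- bot.wait(seconds).
- bot.solve_ik(position, orientation): joint angles nearest the present ones, or None.
- bot.camera(name): name is "scene" or "top" or "wrist"; returns the picture (420x560x3 uint8, red, green, blue); there is no depth.
- bot.calibration(name): a dict with "mtx" (3x3 intrinsics, pixels), "extrinsics" (4x4, takes a point from world to camera coordinates); the wrist camera has in their place "hand_eye" (4x4, takes a point from camera to tool coordinates, whose origin is the TCP and whose axes are the tool frame's). Camera axes: x right, y down, z forward; pixel columns grow to the right and rows downward; lengths in m; the calibration is good to about 2 mm. A picture is of the moment at which its call begins: read the wrist's pose just before it. calibration takes no time and is no camera call.
A pose or a line that the arm cannot do raises bot.PlanningError and nothing moves.
- bot.close_job(): hands the job in, once; it reports no verdict.
Trained networks look in the newest picture that a camera, given by its name, has taken for a name from the list of things; names that differ only in an ending like _2 or _b are one class to them, and where a whole thing is asked for, a point or a joint stands for the part that bears it (a point fixed in the world has none). Each returns a list of dicts, best first, with "confidence" (0 to 1); they miss things now and then, are a little off and sometimes report something else, mostly with a low value. They report only what shows in the picture. A call takes as long as a camera call. They do not tell look-alikes from the thing itself.
- bot.search_frame(camera, thing): "bbox" ([left, top, width, height] in pixels, round what is visible of it).
Readings, each from a call of its own:
- bot.read_clock(): time.
- bot.read_joint_positions(): joint angles.
- bot.read_joint_vel(): joint speeds.
- bot.read_joint_efforts(): joint torques, N m.
- bot.read_position(): TCP position.
- bot.read_tool_rot(): TCP orientation.
- bot.read_ft_force(): force on the tool from outside, world axes, zero at the start.
- bot.read_moment(): the same for the moment, N m.
- bot.read_gripper_width(): opening from 0.0 (shut) to 1.0 (fully open).
Only numpy, scipy, OpenCV 4.12 (cv2) and the standard library are available. Lean on these libraries where they do the work, as an engineer would, in place of code of your own. Each camera call takes 0.05 s, during which the arm holds its last target. There are 200 camera calls.

## Working session

There is one attempt and no reset: what is moved stays moved. The work goes in short steps, each a Python script; the robot and the scene stay as the last script left them, time stands still between calls to the robot, and variables do not carry over. Pictures are saved under pics/ and viewed, about 8 in all and at most 12, crops included, and the job is handed in when it is done.

```bash
mkdir -p pics; ls
python3 - <<'E'
from cell import bot
import cv2,numpy as np
for c in ["top","scene"]:
    im=bot.camera(c); cv2.imwrite(f"pics/{c}0.png",im[:,:,::-1])
    k=bot.calibration(c); print(c,np.round(k["mtx"],1).tolist(),np.round(k["extrinsics"],4).tolist())
    for t in ["rail","batten","spacer_a","clamp","offcut","copper_1","grey_1"]:
        print(t,[(np.round(d["bbox"]).tolist(),round(d["confidence"],2)) for d in bot.search_frame(c,t)][:5])
print(bot.read_clock(),bot.read_tool_rot())
E
```

```text
pics
top [[505.0, 0.0, 282.4], [0.0, 505.0, 209.5], [0.0, 0.0, 1.0]] [[0.0286, -0.9993, -0.0248, 0.1034], [-0.9956, -0.0263, -0.0905, 0.531], [0.0898, 0.0272, -0.9956, 1.1115], [0.0, 0.0, 0.0, 1.0]]
rail [([234.0, 140.0, 222.0, 118.0], 0.58)]
batten [([343.0, 170.0, 65.0, 32.0], 0.87)]
spacer_a [([294.0, 183.0, 29.0, 24.0], 0.76), ([338.0, 179.0, 11.0, 22.0], 0.7), ([352.0, 289.0, 21.0, 18.0], 0.67), ([318.0, 179.0, 15.0, 25.0], 0.65)]
clamp [([343.0, 199.0, 21.0, 61.0], 0.69), ([276.0, 218.0, 32.0, 26.0], 0.55)]
offcut [([275.0, 220.0, 30.0, 22.0], 0.76)]
copper_1 [([417.0, 239.0, 23.0, 14.0], 0.67), ([434.0, 196.0, 16.0, 14.0], 0.49)]
grey_1 [([280.0, 264.0, 7.0, 2.0], 0.61), ([299.0, 265.0, 16.0, 12.0], 0.42)]
scene [[434.7, 0.0, 281.0], [0.0, 434.7, 210.5], [0.0, 0.0, 1.0]] [[0.7679, 0.6404, -0.0144, -0.4768], [0.5024, -0.6161, -0.6066, -0.1842], [-0.3974, 0.4586, -0.7948, 1.0999], [0.0, 0.0, 0.0, 1.0]]
rail [([136.0, 168.0, 210.0, 224.0], 0.68)]
batten [([293.0, 115.0, 63.0, 34.0], 0.75), ([206.0, 247.0, 59.0, 70.0], 0.65), ([136.0, 166.0, 211.0, 230.0], 0.56), ([256.0, 223.0, 29.0, 24.0], 0.46)]
spacer_a [([244.0, 239.0, 29.0, 15.0], 0.73), ([256.0, 226.0, 27.0, 21.0], 0.58), ([264.0, 208.0, 30.0, 26.0], 0.56), ([147.0, 202.0, 23.0, 28.0], 0.56)]
clamp [([189.0, 223.0, 56.0, 35.0], 0.73)]
offcut [([243.0, 177.0, 38.0, 39.0], 0.84), ([186.0, 225.0, 56.0, 32.0], 0.64)]
copper_1 [([133.0, 287.0, 21.0, 22.0], 0.83), ([296.0, 281.0, 46.0, 48.0], 0.34)]
grey_1 [([218.0, 179.0, 15.0, 25.0], 0.74), ([231.0, 163.0, 16.0, 28.0], 0.69)]
0.8 [-0.56947455  0.56950795 -0.41911032  0.41917296]
```

Run:
```python
import cv2
a=cv2.imread("pics/top0.png"); cv2.imwrite("pics/top0c.png",cv2.resize(a[120:300,215:475],None,fx=3,fy=3,interpolation=cv2.INTER_CUBIC))
```

```text
(no output)
```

View pics/scene0.png

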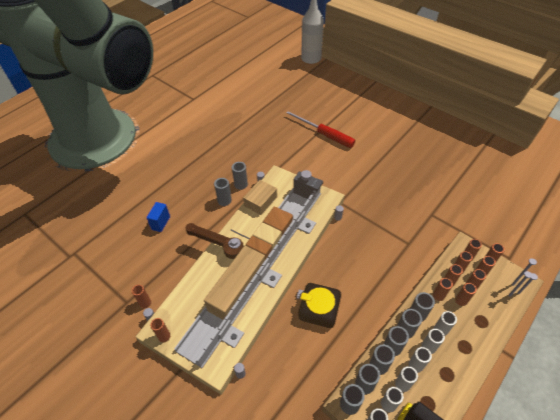

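View pics/top0c.png

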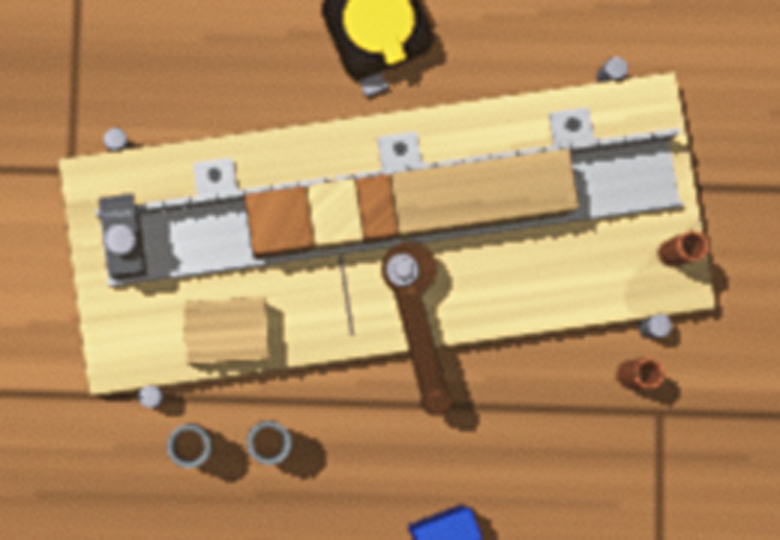

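The top crop shows the row, with the stop at the left (crop px 120,240) and the batten's free end at about (577,180). The lever pivot is at (402,268) with its handle tip at (435,400), and copper_1 stands at (688,248). I'll fit the rail pose from the board's corners and other known points.

```bash
cat > h.py <<'E'
from cell import bot
import numpy as np,cv2
from scipy.optimize import least_squares
from scipy.spatial.transform import Rotation as R
def proj(c,P,E=None):
    k=bot.calibration(c); E=k["extrinsics"] if E is None else E
    q=np.atleast_2d(P)@E[:3,:3].T+E[:3,3]; q=q@np.array(k["mtx"]).T
    return q[:,:2]/q[:,2:]
def ray(c,px,z,E=None):
    k=bot.calibration(c); E=np.array(k["extrinsics"] if E is None else E)
    d=E[:3,:3].T@np.linalg.solve(k["mtx"],[*px,1]); o=-E[:3,:3].T@E[:3,3]
    return o+d*(z-o[2])/d[2]
def r2w(p,L):
    L=np.atleast_2d(np.array(L,float)); c,s=np.cos(p[2]),np.sin(p[2])
    return np.c_[p[0]+c*L[:,0]-s*L[:,1],p[1]+s*L[:,0]+c*L[:,1],L[:,2]]
def w2r(p,W):
    c,s=np.cos(p[2]),np.sin(p[2]); d=np.array(W)[:2]-p[:2]
    return np.array([c*d[0]+s*d[1],-s*d[0]+c*d[1]])
E
python3 - <<'E'
from h import *
L=np.array([[75,235,27],[75,-235,27],[-105,-235,27],[-105,235,27],[-47,-5,62]])/1e3
px=np.array([[60,160],[675,73],[715,308],[92,393],[402,268]])/3+[215,120]
f=lambda p:(proj("top",r2w(p,L))-px).ravel()
s=least_squares(f,[.55,-.05,0.1]); p=s.x
print(p,np.round(f(p).reshape(-1,2),1).tolist())
np.save("p.npy",p)
for n,c,z in [("batten end top",(574,182),.076),("head top near",(253,220),.076),("handle tip",(435,402),.06),("offcut",(226,332),.057),("cop1",(690,245),.082),("cop2",(643,372),.055),("g1",(190,445),.06),("g2",(270,442),.06)]:
    w=ray("top",np.array(c)/3+[215,120],z); print(n,w.round(3),w2r(p,w).round(3))
im=cv2.imread("pics/scene0.png")
for q in proj("scene",r2w(p,L)): cv2.circle(im,tuple(int(v) for v in q),2,(255,0,255),-1)
cv2.imwrite("pics/ov.png",cv2.resize(im[150:400,120:360],None,fx=2.4,fy=2.4))
E
```

```text
[ 0.57335163 -0.01532138  0.16549242] [[-0.5, -0.6], [0.5, -0.5], [0.6, -0.0], [-0.8, 0.6], [0.1, 0.5]]
batten end top [ 0.593 -0.148  0.076] [-0.003 -0.134]
head top near [0.559 0.081 0.076] [0.002 0.097]
handle tip [ 0.433 -0.053  0.06 ] [-0.145 -0.014]
offcut [0.479 0.098 0.057] [-0.074  0.128]
cop1 [ 0.549 -0.229  0.082] [-0.06  -0.206]
cop2 [ 0.459 -0.203  0.055] [-0.144 -0.166]
g1 [0.397 0.122 0.06 ] [-0.151  0.165]
g2 [0.401 0.065 0.06 ] [-0.157  0.107]
```

View pics/ov.png

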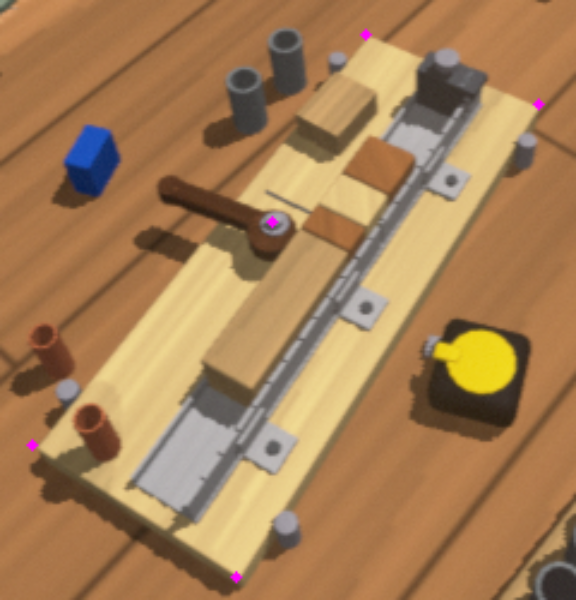

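```bash
cat >> h.py <<'E'
p=np.load("p.npy")
def quat(yaw): # tool x at world yaw, tool y down
    x=np.array([np.cos(yaw),np.sin(yaw),0]); y=np.array([0,0,-1.]); 
    q=R.from_matrix(np.c_[x,y,np.cross(x,y)]).as_quat(); return [q[3],*q[:3]]
W=lambda x,y,z: r2w(p,[x,y,z])[0]
E
python3 - <<'E'
from h import *
q0=bot.read_tool_rot(); print("tool x",R.from_quat([*q0[1:],q0[0]]).apply([1,0,0]).round(2))
bot.set_gripper(0.0)
for k in (0,np.pi):
    for pt in (W(0,-.165,.044),W(0,-.06,.044),W(-.13,.025,.042),W(-.075,-.09,.042)):
        j=bot.solve_ik(pt,quat(p[2]+k)); print(k,None if j is None else np.round(j,2))
q=quat(p[2]); j=bot.solve_ik(W(0,-.165,.044),q)
if j is None or abs(j[5])>2.9: q=quat(p[2]+np.pi)
bot.move_pose(W(0,-.165,.16),q)
im=bot.camera("wrist"); cv2.imwrite("pics/w1.png",im[:,:,::-1])
print(bot.move_linear(W(0,-.165,.044),speed=.1,until_force=6))
print(w2r(p,bot.read_position()),bot.read_position(),bot.read_ft_force(),bot.read_clock())
cv2.imwrite("pics/s1.png",cv2.resize(bot.camera("scene")[150:400,120:360,::-1],None,fx=2.4,fy=2.4))
E
```

```text
tool x [ 0.3  -0.95  0.  ]
0 [-0.41  0.64 -0.21  0.73  0.    1.  ]
0 [-0.25  0.58 -0.32  0.67  0.    1.15]
0 [-0.19  0.37 -0.71  0.49  0.    1.21]
0 [-0.36  0.49 -0.49  0.59  0.    1.04]
3.141592653589793 [-0.41  0.64 -0.21  0.73  0.   -2.14]
3.141592653589793 [-0.25  0.58 -0.32  0.67  0.   -1.99]
3.141592653589793 [-0.19  0.37 -0.71  0.49  0.   -1.93]
3.141592653589793 [-0.36  0.49 -0.49  0.59  0.   -2.1 ]
False
[ 0.00052782 -0.16534003] [ 0.60111004 -0.17831548  0.04474952] [-0.27036409 -0.52185339  1.38011017] 4.95
```

View pics/s1.png

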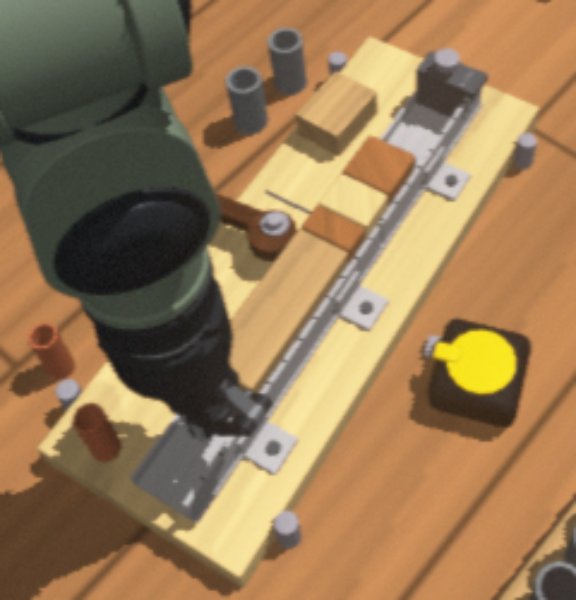

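View pics/w1.png

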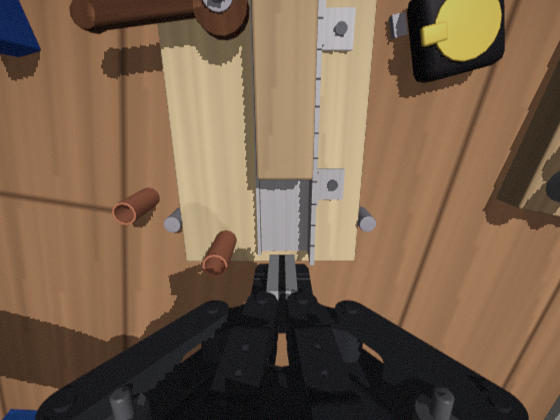

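The scene view shows the fingers in the channel, clear of copper_1. In the wrist view the rail is straight and centred on the fingers (column ~284). Next I'll push the row.

Run:
```python
from h import *
hit=bot.move_linear(W(0,-.055,.044),speed=.05,until_force=9)
print(hit,w2r(p,bot.read_position()),bot.read_ft_force())
bot.wait(.4); print(w2r(p,bot.read_position()),bot.read_ft_force(),bot.read_clock())
cv2.imwrite("pics/t2.png",cv2.resize(bot.camera("top")[120:300,215:475,::-1],None,fx=3,fy=3,interpolation=cv2.INTER_CUBIC))
```

```text
True [ 0.00021361 -0.06599376] [-0.07956447 -1.66387287  1.74343329]
[-0.0008327 -0.065978 ] [-0.12285517 -0.327459    0.15785092] 7.175
```

View pics/t2.png

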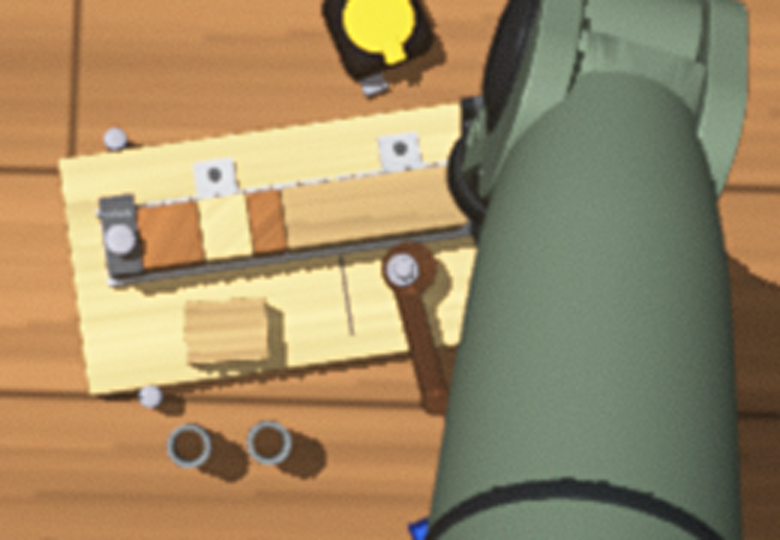

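The row looks closed against the stop (block at crop 140–200, stop face at ~140), and the TCP reading agrees: -66 + 11 mm = -55. I'll nudge it once more to confirm, then retract and swing the clamp.

Run:
```python
from h import *
x,y=w2r(p,bot.read_position())
print(bot.move_linear(W(0,y+.012,.044),speed=.03,until_force=9),w2r(p,bot.read_position()).round(4))
bot.wait(.3)
bot.move_linear(W(0,y-.02,.044),speed=.1)
bot.move_linear(W(0,y-.02,.15),speed=.2)
q=bot.read_tool_rot()
cv2.imwrite("pics/w3.png",bot.camera("wrist")[:,:,::-1])
bot.move_pose(W(-.132,.025,.15),q)
t=bot.camera("top"); cv2.imwrite("pics/t3.png",cv2.resize(t[120:300,215:475,::-1],None,fx=3,fy=3,interpolation=cv2.INTER_CUBIC))
print(bot.move_linear(W(-.132,.025,.043),speed=.12,until_force=6),bot.read_clock())
piv=np.array([-.047,-.005])
for th in np.linspace(.15,1.55,8):
    u=np.array([-np.cos(th),-np.sin(th)]); n=np.array([np.sin(th),-np.cos(th)])
    d=.009+.011*abs(n[1])+.0145*abs(n[0]); c=piv+.085*u-d*n
    h=bot.move_linear(W(*c,.043),speed=.07,until_force=20)
    print(round(th,2),h,(w2r(p,bot.read_position())-c).round(4),bot.read_ft_force().round(1))
    if h: break
print(bot.read_clock())
cv2.imwrite("pics/s3.png",cv2.resize(bot.camera("scene")[150:400,120:360,::-1],None,fx=2.4,fy=2.4))
```

```text
True [-0.0006 -0.0662]
False 10.6583
0.15 False [ 0.     -0.0007] [ 0.4 -0.4 -0. ]
0.35 False [-0.0001 -0.0006] [-0.4 -0.1  0.4]
0.55 False [ 0.0001 -0.0007] [-0.2  0.8  0.1]
0.75 False [ 0.0003 -0.0008] [-0.8 -0.4  0.5]
0.95 False [ 0.0005 -0.0008] [-0.1 -1.   0.1]
1.15 False [ 0.0005 -0.0006] [ 0.  -0.8 -0.5]
1.35 False [-0.0001 -0.    ] [-1.5  0.8 -0.9]
1.55 False [-0.0007  0.0004] [-3.3  1.7 -0.3]
13.9
```

View pics/s3.png

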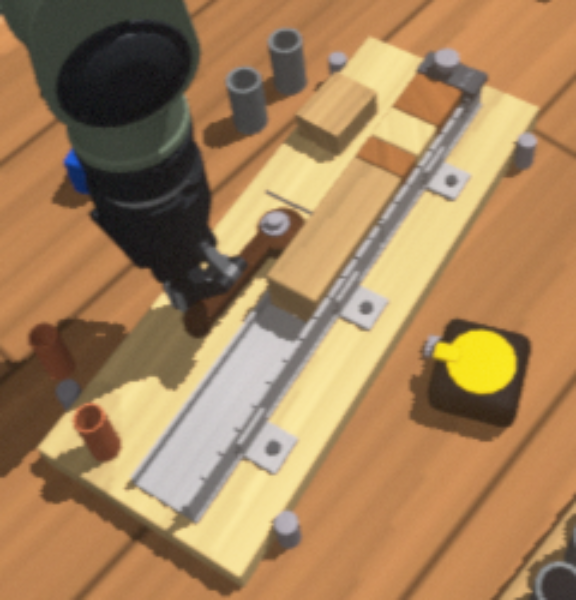

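The handle now lies nearly parallel to the rail. I'll finish against the hard stop, back off and check from above.

```bash
python3 - <<'E'
from h import *
x,y=w2r(p,bot.read_position())
print(bot.move_linear(W(x+.014,y,.043),speed=.03,until_force=12),(w2r(p,bot.read_position())-[x,y]).round(4),bot.read_ft_force().round(1))
bot.wait(.2); x,y=w2r(p,bot.read_position())
bot.move_linear(W(x-.03,y,.043),speed=.1)
bot.move_linear(W(x-.03,y,.18),speed=.25)
bot.move_pose([.35,-.40,.25],bot.read_tool_rot())
t=bot.camera("top"); cv2.imwrite("pics/t4.png",cv2.resize(t[120:300,215:475,::-1],None,fx=3,fy=3,interpolation=cv2.INTER_CUBIC))
print(bot.read_clock())
E
python3 - <<'E'
from h import *
for n,l in [("end top edge",[0,-.055,.076]),("a/b",[0,.135,.076]),("b/c",[0,.1,.076]),("c/bat",[0,.075,.076]),("handle end @1.57",[-.047,-.114,.06])]:
    print(n,((proj("top",r2w(p,l))[0]-[215,120])*3).round())
E
```

```text
True [ 0.0074 -0.0003] [-0.4 -0.1  0.1]
16.975
end top edge [464. 193.]
a/b [202. 230.]
b/c [250. 223.]
c/bat [284. 218.]
handle end @1.57 [551. 249.]
```

View pics/t4.png

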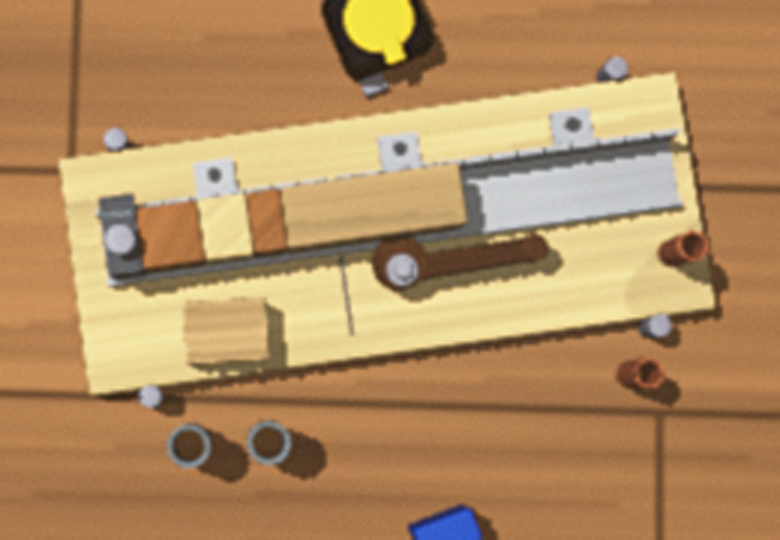

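All the joints lie within about 1–2 crop px of the predicted closed row. The handle end at (548,247) matches the shut position, and the other things on the bench haven't moved.

```bash
python3 -c "
from cell import bot
bot.close_job()"
```

```text
the job is handed in; nothing more can be done
```

The row is home against the length stop, the cam clamp is shut, and I handed the job in at about 17 s on the robot's clock. The hand-in reports no verdict, so the result rests on my own checks.

- **Row:** I pushed only on the batten's free end with the shut fingers. They came up against resistance at rail y ≈ -66 mm for the fingertip centre. That puts the batten's end at about -55 mm, its place in the closed row. A second light push stopped within 0.2 mm of the first.
- **Clamp:** I swung the handle round with the fingers until it met its hard stop, then backed away so the robot touches nothing.
- **Last check:** In the final top picture, the joints of the row and the batten's end were within about 1–2 enlarged (3x) pixels of where a closed row should appear (1 px is about 0.7 mm). The handle lay parallel to the rail, its end about 4 such pixels from the predicted shut position. The loose things in that picture looked unmoved; the screwdriver was outside the crop, and the arm never went near it.

No check failed or disagreed. I did not measure the clamp angle directly; it is judged from the hard stop and the picture.

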